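Load the torch cell into its spring cradle and switch on charging

ROBOT

A 7-joint arm with a two-finger parallel gripper is mounted at the origin on the work surface. World frame = base frame: x ahead of the robot, y to its left, z up, the work surface at z = 0. Lengths are in m, angles in degrees, forces in N, time in s.
With the tool pointing down it reaches from about 0.425 to 0.875 m from the base axis. Payload 4.7 kg.
Tool frame: the origin (TCP) lies midway between the tips of the shut fingers; the grasp point (between the pads) lies 19 mm behind it; z points along the fingers, y is the direction in which the jaws open and shut (so a half turn about z gives the same grasp; the last joint's range is limited). The gripper opens to 87 mm and grips with 3 to 60 N. Pads are 19 mm wide; open, the fingers measure 117 mm over their backs; the gripper's body (75 mm by 190 mm) begins 51 mm behind the grasp point.
Start: joints at [68.417, 18.392, -4.016, 83.108, 1.295, 78.541, -3.26], TCP at [0.248, -0.601, 0.187] pointing down, gripper open.
Joint ranges: [-163.93, 163.93], [-17.29, 119.83], [-79.2, 71.16], [3.27, 140.29], [-89.18, 269.18], [5.43, 117.66], [-154.24, 154.24]. Speed limits (degrees/s): [147.25, 147.25, 180, 180, 180, 180, 180].

INTERFACE

Orientations are given as [roll, pitch, yaw] about the fixed x, y, z axes, in that order (R = Rz(yaw) Ry(pitch) Rx(roll)).
In Python, from cell import env gives the robot as it stands. The module is installed in compiled form; this text tells all that it offers.
- The arm moves only by the tool servo_tool, never from a script. Its argument "plan" is a list of rows, each a list of 3 entries, a list of its own where there are three numbers: the opening, from 0 (shut) to 1 (fully open), then the shift along the tool's x, y, z in cm, then the turn, a rotation vector about the tool's x, y, z in degrees. A call has 1 to 20 rows; each row shifts and turns the pose as measured when the row begins, along the tool's axes as they then stand; what a row does not reach is not made up. A row lasts 1/12 s, in which the tool goes at most 41.7 mm and 7.16 degrees, less where a joint would pass 70% of its speed; a pose out of reach is approached as far as the arm can. A call is refused whole if a number of a shift passes 4.17 or a number of a turn 7.16, either way. A call with a gripper value outside its range is refused whole. The fingers move at their own pace and stop on an object; "force" is the grip in N (left out, the last holds). Time passes only in rows, so rows that do not move let the fingers close. It gives the time, the measured TCP pose, the force and the opening at its end, in the units of the state.
- env.get_obs(): the state, without advancing time (a new reading comes with each control period).
- env.read_camera(name): name is "scene" or "side" or "wrist"; returns a dict with "image" (384x512x3 uint8, blue, green, red), "fx", "fy", "cx", "cy" (pixels), "rvec" (rotation vector, rad) and "tvec" (3), from world to camera coordinates, as OpenCV has them; the wrist camera has in their place "T_tool_cam" (4x4, takes a point from camera to tool coordinates, whose origin is the TCP and whose axes are the flange's). Camera axes: x right, y down, z forward; pixel columns grow to the right and rows downward; lengths in m; the calibration is good to about 2 mm. A picture is of the moment at which its call begins: read the wrist's pose just before it. There is no depth.
- env.sign_off(): hands the job in, once; it reports no verdict.
The state is a dict: "time_s": time; "qpos": joint angles; "joint_velocities": joint speeds; "effort": joint torques, N m; "tool_pos": TCP position; "tool_rot": TCP orientation; "force": force on the tool from outside, world axes, zero at the start; "wrist_torque": the same for the moment, N m; "grip_width": finger opening in m.
Only numpy, scipy, OpenCV 4.12 (cv2) and the standard library are available. Lean on these libraries where they do the work, as an engineer would, in place of code of your own. Each camera call takes 0.05 s, during which the arm holds its last target. There are 200 camera calls.

TASK

Take the big blue torch battery off the green rest and load it into the white charging cradle: press its flat end back against the coil spring, bring its brass nose down past the orange lip and let the spring push it home, so that it lies level in the cradle with the nose held under the lip. Once it sits there, push the red charging lever all the way over to its other side, and do not disturb the other things on the counter.

Things in the scene. Friction and masses are not known exactly. Their poses are not given: they have to be found in the camera images.
- cell_center (a point): Torch battery: lying cylinder 34 mm across, body 100 mm long (blue, orange band at the nose end), plus a brass nose 14 mm across standing out 10 mm; about 0.18 kg. Point on its axis, half-way along the body. Its y axis runs from nose to flat tail: tail face at +50 mm, nose tip at -60 mm. Its x and z turn as it rolls. At the start it lies level in the V supports of the rest.
- cell_nose (a point): Tip of the battery's brass nose, 60 mm from cell_center along its -y; same axes.
- rest: Fixed green silicone utensil rest, 75 x 115 mm, plate 6 mm thick; origin at the centre of its underside. Two V supports 16 mm long, centred 38 mm either side of the middle, hold the battery along the rest's y, its axis 31 mm above the counter. The 60 mm between them is open down to the plate for the fingers; both sides are free.
- cradle: Fixed white charging cradle, base plate 90 mm (x) by 265 mm (y, from -150 to +115), 8 mm thick; origin on the counter under cradle_seat, z up. Coil spring at its +y end, wall with orange lip and then the red lever at its -y end. The battery lies along y, tail to +y.
- cradle_seat (a point): Where cell_center lies when the battery is home: 33 mm above the counter, axes as the cradle's. Two V supports (16 mm long, centred at y = +36 and -36 mm, tops 8 mm below this point, 36 mm wide) carry the battery; the 56 mm between them and both sides are open down to the 8 mm base.
- plate_face (a point): Centre of the spring plate's face, on the battery's axis; moves with the plate (42 mm from cradle_seat along +y when free, 50 with the battery home). Steel plate 32 mm wide, from 20 mm below to 24 mm above this point. The white housing behind it is 50 mm wide, from y = +82 to +112 mm, its top 53 mm above the counter.
- lip_edge (a point): Middle of the orange lip's inner edge, at its underside: 52.5 mm from cradle_seat along -y and 10 mm above it. The lip is 30 mm wide, 6 mm thick, and stands 7.5 mm in from a wall (50 mm wide, 49 mm tall) against whose face, 60 mm from cradle_seat, the nose rests. While the nose passes the lip, the battery must be about 9 to 13 mm nearer the spring than home.
- spring_plate (a joint): Travel of the spring plate in m: 0 free, 0.008 with the battery home, about 0.017 to 0.023 while the nose passes the lip, stop at 0.028. 450 N/m: let go, it pushes the battery forward under the lip.
- charge_lever (a joint): Red charging lever on the cradle beyond the lip wall, pivot 118 mm from cradle_seat along -y, 30 mm above the counter, on a block 70 (x) by 50 mm, 33 mm tall. Angle in rad: 0 off (leans 0.5 rad to the cradle's -x), 1.0 fully on (leans 0.5 rad to its +x); light friction, stays where left. Starts at 0 to 0.15.
- charge_lever_tip (a point): Centre of the lever's red ball (26 mm across), 60 mm from the pivot: 83 mm above the counter at off and at on, 90 mm in mid-swing.
- bento: Blue bento box with four clip latches, 124 x 184 x 56 mm, loose bystander; origin at the centre of its underside.
- tiffin: Stainless steel tiffin carrier, 126 mm in diameter, 203 mm tall with its handle, loose bystander; origin at the centre of its underside.
- jar: Glass jar with a yellow twist cap, 76 mm in diameter, 120 mm tall, loose bystander; origin at the centre of its underside.
- saucer: White ceramic saucer, 136 mm in diameter, 20 mm tall, loose bystander; origin at the centre of its underside.
There are look-alikes about, which are no part of the job. There is more than one size of the part that bears cell_center; the job needs the middle-sized.

How it is judged:
By the outcome, as a careful person would: the job done as asked, in the order asked, and still so for the second after the job is handed in, with the robot touching nothing.
It also fails if it takes over 59 s, if anything falls off the work surface, if the arm or the gripper's body presses on something with over 40 N, if the wrist force passes 120 N, or if a joint passes its speed limit or range.

## Working session

There is one attempt and no reset: what is moved stays moved. The work goes in short steps, Python scripts to look and compute and a tool call to move; the robot and the scene stay as the last step left them, time stands still between calls to the robot, and variables do not carry over. Pictures are saved under pics/ and viewed, about 8 in all and at most 12, crops included, and the job is handed in when it is done.

Besides the shell and the picture viewer there is one more tool, called after "Request:" by a JSON object that holds its "op" and its "data". servo_tool: Moves the arm, as the interface text tells. Its arguments: {"type":"object","properties":{"plan":{"type":"array"},"force":{"type":"number"}},"required":["plan"]}

```bash
mkdir -p pics
cat > h.py <<'E'
import numpy as np, cv2
from cell import env
from scipy.spatial.transform import Rotation as R
def toolT(o=None):
    o=o or env.get_obs(); T=np.eye(4); T[:3,:3]=R.from_euler('xyz',o['tool_rot'],degrees=True).as_matrix(); T[:3,3]=o['tool_pos']; return T
def cam(name):
    T=toolT(); c=env.read_camera(name)
    K=np.array([[c['fx'],0,c['cx']],[0,c['fy'],c['cy']],[0,0,1]])
    if name=='wrist': W=T@np.array(c['T_tool_cam'])
    else:
        M=np.eye(4); M[:3,:3]=cv2.Rodrigues(np.array(c['rvec'],float))[0]; M[:3,3]=np.ravel(c['tvec']); W=np.linalg.inv(M)
    return c['image'],K,W
def plane(K,W,px,z):
    d=W[:3,:3]@np.linalg.inv(K)@np.array([px[0],px[1],1.]); o=W[:3,3]
    return o+d*(z-o[2])/d[2]
def proj(K,W,p):
    q=np.linalg.inv(W)@np.append(p,1); q=K@q[:3]; return q[:2]/q[2]
E
python3 - <<'E'
from h import *
print(env.get_obs())
for n in ['scene','side','wrist']:
    im,K,W=cam(n); cv2.imwrite(f'pics/{n}0.png',im); np.savez(f'pics/{n}0.npz',K=K,W=W); print(n,K[0,0],W.round(3).tolist())
a=[cv2.imread(f'pics/{n}0.png') for n in ['scene','side']]
E
```

```text
{'time_s': 0.0, 'qpos': array([68.41715375, 18.44057543, -4.01594556, 83.17409753,  1.29534554,
       78.54010613, -3.25979278]), 'joint_velocities': array([ 0.03477336,  0.11477093, -0.10899527, -0.05023276,  0.01195771,
       -0.00299122, -0.02047848]), 'effort': array([ 3.74180272e-04, -4.91288638e+01, -4.03594449e-01, -3.12524521e+01,
       -6.39846898e-02,  4.37054154e-02,  1.48402469e-04]), 'tool_pos': array([ 0.24731677, -0.60044813,  0.1855515 ]), 'tool_rot': array([-1.79890483e+02,  5.86765838e-03,  2.23932529e+01]), 'force': array([-0.14467036,  0.06676498,  0.03839472]), 'wrist_torque': array([ 0.00259187, -0.04728318, -0.01200046]), 'grip_width': 0.08703717672809598}
scene 412.0242899141402 [[0.893, 0.345, -0.29, 0.982], [0.451, -0.664, 0.597, -0.753], [0.014, -0.663, -0.748, 1.015], [0.0, 0.0, 0.0, 1.0]]
side 348.0388177428175 [[-0.799, -0.377, 0.468, 0.027], [-0.601, 0.512, -0.614, 0.755], [-0.008, -0.772, -0.636, 0.845], [0.0, 0.0, 0.0, 1.0]]
wrist 311.5624440990375 [[0.38, -0.897, -0.227, 0.308], [-0.925, -0.369, -0.091, -0.577], [-0.002, 0.244, -0.97, 0.383], [0.0, 0.0, 0.0, 1.0]]
```

View pics/scene0.png

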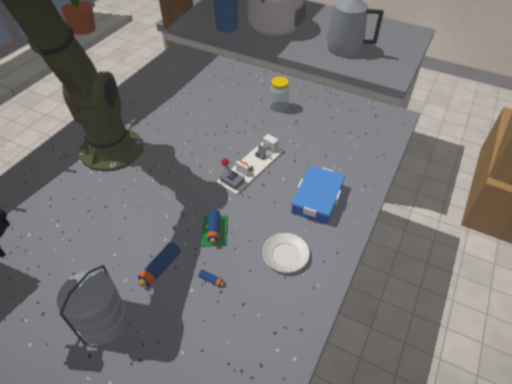

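View pics/side0.png

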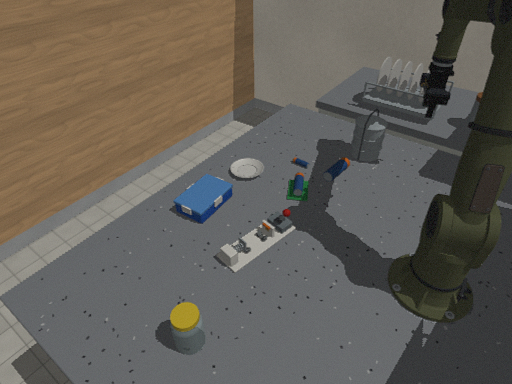

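Candidates for the battery in the scene view are (214,226) on the green rest, (160,263) larger and loose, and (211,278) small and loose. I choose (214,226), the middle size lying on the rest. The cradle runs from the lever at (230,175) to the spring housing at (270,147).

Run:
```python
from h import *
C=lambda n:(cv2.imread(f'pics/{n}0.png'),*[np.load(f'pics/{n}0.npz')[k] for k in 'KW'])
out=[]
for n,(x0,y0,x1,y1),zz in [('scene',(185,120,300,255),1),('side',(210,160,325,275),1)]:
    im,K,W=C(n); hsv=cv2.cvtColor(im,cv2.COLOR_BGR2HSV)
    m={'green':((45,80,30),(80,255,255)),'blue':((100,110,40),(125,255,255)),'orange':((6,140,100),(20,255,255)),'red':((170,130,60),(180,255,255)),'red0':((0,150,60),(5,255,255))}
    for k,(a,b) in m.items():
        M=cv2.inRange(hsv,a,b); Z=np.zeros_like(M); Z[y0:y1,x0:x1]=M[y0:y1,x0:x1]
        N,L,s,c=cv2.connectedComponentsWithStats(Z)
        for i in range(1,N):
            if s[i,4]>=6: print(n,k,s[i].tolist(),c[i].round(1),[ (z,plane(K,W,c[i],z).round(3).tolist()) for z in (0.0,.031,.043,.083)])
    out.append(cv2.resize(im[y0:y1,x0:x1],None,fx=3.4,fy=3.4,interpolation=cv2.INTER_CUBIC)[:400])
h=min(o.shape[0] for o in out)
cv2.imwrite('pics/crop0.png',np.hstack([o[:h] for o in out])); print(np.hstack([o[:h] for o in out]).shape)
```

```text
scene green [201, 216, 26, 30, 400] [214.6 232.1] [(0.0, [0.525, -0.147, 0.0]), (0.031, [0.539, -0.165, 0.031]), (0.043, [0.544, -0.173, 0.043]), (0.083, [0.562, -0.196, 0.083])]
scene blue [292, 188, 8, 27, 154] [296.2 202.9] [(0.0, [0.698, 0.075, 0.0]), (0.031, [0.707, 0.049, 0.031]), (0.043, [0.71, 0.04, 0.043]), (0.083, [0.722, 0.007, 0.083])]
scene blue [208, 209, 11, 22, 202] [213.1 220. ] [(0.0, [0.496, -0.109, 0.0]), (0.031, [0.511, -0.129, 0.031]), (0.043, [0.517, -0.136, 0.043]), (0.083, [0.536, -0.162, 0.083])]
scene orange [207, 232, 11, 5, 36] [211.8 233.8] [(0.0, [0.52, -0.156, 0.0]), (0.031, [0.534, -0.174, 0.031]), (0.043, [0.54, -0.181, 0.043]), (0.083, [0.558, -0.205, 0.083])]
scene orange [211, 239, 3, 2, 6] [212.  239.5] [(0.0, [0.532, -0.174, 0.0]), (0.031, [0.546, -0.192, 0.031]), (0.043, [0.551, -0.198, 0.043]), (0.083, [0.569, -0.221, 0.083])]
scene red0 [222, 159, 5, 5, 21] [224. 161.] [(0.0, [0.392, 0.136, 0.0]), (0.031, [0.41, 0.108, 0.031]), (0.043, [0.417, 0.098, 0.043]), (0.083, [0.44, 0.063, 0.083])]
side green [287, 180, 22, 21, 257] [297.7 191.4] [(0.
[... 480 characters left out ...]
e [293, 175, 10, 16, 114] [298.3 182.4] [(0.0, [0.54, -0.186, -0.0]), (0.031, [0.522, -0.151, 0.031]), (0.043, [0.514, -0.138, 0.043]), (0.083, [0.49, -0.093, 0.083])]
side orange [296, 173, 8, 4, 15] [299.7 173.9] [(0.0, [0.565, -0.236, 0.0]), (0.031, [0.545, -0.199, 0.031]), (0.043, [0.537, -0.185, 0.043]), (0.083, [0.512, -0.138, 0.083])]
side orange [263, 223, 7, 6, 18] [266.  225.5] [(0.0, [0.505, 0.079, 0.0]), (0.031, [0.487, 0.104, 0.031]), (0.043, [0.481, 0.113, 0.043]), (0.083, [0.458, 0.145, 0.083])]
side red0 [283, 209, 7, 7, 37] [286.4 212. ] [(0.0, [0.486, -0.018, 0.0]), (0.031, [0.469, 0.011, 0.031]), (0.043, [0.463, 0.022, 0.043]), (0.083, [0.441, 0.058, 0.083])]
(391, 782, 3)
```

View pics/crop0.png

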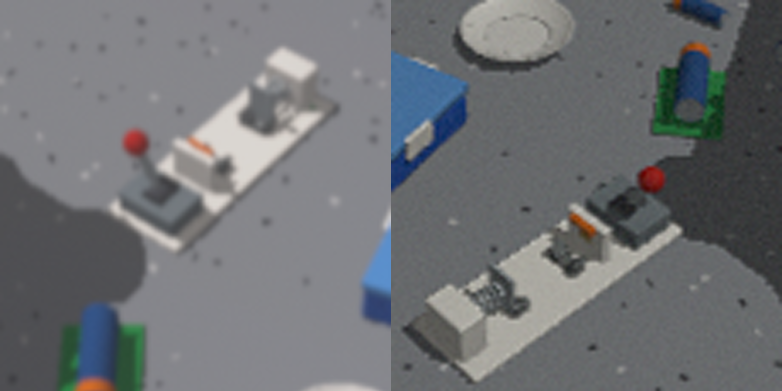

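The crop confirms the middle battery on the green rest, nose toward the camera in the scene view. The lever ball is at scene (224,161), and in the side view the lip is at (266,225), with the housing at the far +y end. I'll lift above the tiffin's height, then traverse toward the rest.

Request:
{"op": "servo_tool", "data": {"plan": [[1,[0,0,-3.8],[0,0,0]],[1,[0,0,-3.8],[0,0,0]],[1,[0,0,-3.8],[0,0,0]],[1,[2.9,-2.8,0],[0,0,0]],[1,[2.9,-2.8,0],[0,0,-4]],[1,[2.7,-3.0,0],[0,0,-7]],[1,[2.4,-3.3,0],[0,0,-7]],[1,[2.0,-3.5,0],[0,0,-7]],[1,[1.5,-3.8,0],[0,0,-7]],[1,[1.0,-3.9,0],[0,0,-7]],[1,[0.6,-4.0,0],[0,0,-7]],[1,[0.1,-4.0,0],[0,0,-7]],[1,[0,-4.0,0],[0,0,-7]],[1,[0,0,0],[0,0,-7]],[1,[0,0,0],[0,0,-7]]]}}

```text
time_s: 1.4
tool_pos: [0.1708, -0.3105, 0.2876]
tool_rot: [-178.2, -2.0, 87.4]
force: [-1.0, 0.3, -0.1]
grip_width: 0.0868
```

Request:
{"op": "servo_tool", "data": {"plan": [[1,[2.3,3.4,0],[0,0,0]],[1,[2.3,3.4,0],[0,0,0]],[1,[2.3,3.4,0],[0,0,0]],[1,[2.3,3.4,0],[0,0,0]],[1,[2.3,3.4,0],[0,0,0]],[1,[2.3,3.4,0],[0,0,0]],[1,[2.3,3.4,0],[0,0,0]],[1,[2.3,3.4,0],[0,0,0]],[1,[0,0,0],[0,0,0]],[1,[0,0,0],[0,0,0]]]}}

```text
time_s: 2.23
tool_pos: [0.4548, -0.1351, 0.2832]
tool_rot: [-178.3, -2.3, 86.9]
force: [-0.4, -1.0, 0.3]
grip_width: 0.0869
```

Run:
```python
from h import *
o=env.get_obs(); print(o['time_s'],o['tool_pos'],o['tool_rot'])
im,K,W=cam('wrist'); np.savez('pics/w1.npz',K=K,W=W); cv2.imwrite('pics/w1.png',im); print(W.round(3).tolist())
cv2.imwrite('pics/w1b.png',cv2.resize(im,None,fx=1.5,fy=1.5,interpolation=cv2.INTER_CUBIC))
```

```text
2.2333 [ 0.45476797 -0.13513216  0.28322804] [-178.33027957   -2.25149841   86.92058376]
[[0.998, -0.047, -0.039, 0.463], [-0.054, -0.978, -0.204, -0.078], [-0.029, 0.206, -0.978, 0.483], [0.0, 0.0, 0.0, 1.0]]
```

View pics/w1b.png

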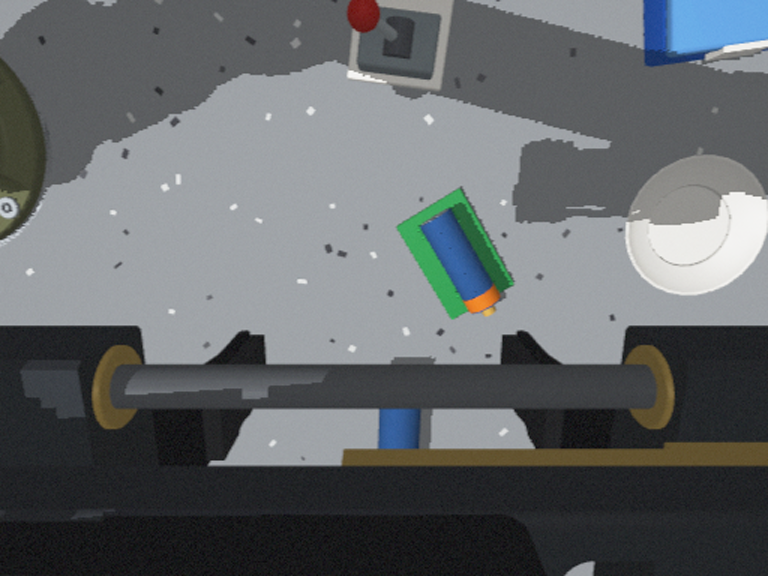

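The wrist view (1.5x) shows the rest at (455,253) with the battery running from its tail at (437,222) to the brass nose at (489,312). The big battery is under the gripper at (400,428), and the cradle's lever end is at (400,40).

Run:
```python
from h import *
im=cv2.imread('pics/w1.png'); d=np.load('pics/w1.npz');K,W=d['K'],d['W']
hsv=cv2.cvtColor(im,cv2.COLOR_BGR2HSV)
def mask(a,b,roi=(250,110,350,220)):
    M=cv2.inRange(hsv,a,b);Z=np.zeros_like(M);x0,y0,x1,y1=roi;Z[y0:y1,x0:x1]=M[y0:y1,x0:x1];return Z
def rect(M,z):
    p=np.argwhere(M)[:,::-1].astype(float)
    q=np.array([plane(K,W,a,z)[:2] for a in p]).astype(np.float32)*1000
    r=cv2.minAreaRect(q); return r
g=mask((45,80,30),(85,255,255)); b=mask((100,110,40),(128,255,255)); o=mask((4,150,100),(20,255,255)); y=mask((20,80,80),(35,255,255))
print('rest',rect(g|b,.006)); print('blue',rect(b,.031)); print('orange',rect(o,.031)); print('nose',rect(y,.031))
print('body',rect(b|o,.031))
r=mask((0,150,60),(4,255,255),(210,0,260,40)); c=np.argwhere(r)[:,::-1].mean(0); print('ball',c,plane(K,W,c,.083))
for px in [(347,78),(440,90)]: print(plane(K,W,(px[0]/1.5,px[1]/1.5),.008))
```

```text
rest ((520.1820678710938, -142.40853881835938), (74.4853515625, 114.244140625), 28.22610092163086)
blue ((518.7401733398438, -140.53086853027344), (33.0137939453125, 87.3402328491211), 28.546859741210938)
orange ((544.3966064453125, -188.21920776367188), (33.77960968017578, 22.69144630432129), 27.272552490234375)
nose ((545.6738891601562, -189.7209014892578), (34.4623908996582, 21.070905685424805), 29.571224212646484)
body ((523.8753051757812, -150.1756134033203), (33.72610855102539, 109.19261169433594), 28.546855926513672)
ball [241.75354108   9.38526912] [0.44340868 0.05983206 0.083     ]
[0.42146396 0.03166069 0.008     ]
[0.5090267  0.01575851 0.008     ]
```

```bash
cat >> h.py <<'E'
def go(p,yaw,rx=180):
    T=toolT(); Rt=(R.from_euler('z',yaw,degrees=True)*R.from_euler('x',rx,degrees=True)).as_matrix()
    rv=np.degrees(R.from_matrix(T[:3,:3].T@Rt).as_rotvec()); 
    print('turn',rv.round(1),'shift after turn cm',(100*Rt.T@(np.array(p)-T[:3,3])).round(2),'shift now cm',(100*T[:3,:3].T@(np.array(p)-T[:3,3])).round(2))
E
python3 - <<'E'
from h import *
go((.521,-.144,.11),118.4)
E
```

```text
turn [ -1.   -2.7 -31.4] shift after turn cm [-3.98  5.37 17.31] shift now cm [-1.28  7.15 17.08]
```

Request:
{"op": "servo_tool", "data": {"plan": [[1,[0,0,0],[-0.2,-0.6,-6.3]],[1,[0,0,0],[-0.2,-0.6,-6.3]],[1,[0,0,0],[-0.2,-0.5,-6.3]],[1,[0,0,0],[-0.2,-0.5,-6.3]],[1,[0,0,0],[-0.2,-0.5,-6.2]],[1,[-0.8,1.1,3.5],[0,0,0]],[1,[-0.8,1.1,3.5],[0,0,0]],[1,[-0.8,1.1,3.5],[0,0,0]],[1,[-0.8,1.1,3.5],[0,0,0]],[1,[-0.8,1.0,3.3],[0,0,0]],[1,[0,0,0],[0,0,0]]]}}

```text
time_s: 3.2
tool_pos: [0.5139, -0.1628, 0.108]
tool_rot: [-179.7, 1.1, 118.5]
force: [-1.3, 0.8, -0.5]
grip_width: 0.0872
```

Run:
```python
from h import *
o=env.get_obs(); print(o['time_s'],o['tool_pos'],o['tool_rot'])
im,K,W=cam('wrist'); np.savez('pics/w2.npz',K=K,W=W); cv2.imwrite('pics/w2.png',im); print(W[:3,3])
go((.521,-.144,.014),118.4)
hsv=cv2.cvtColor(im,cv2.COLOR_BGR2HSV)
b=cv2.inRange(hsv,(100,110,40),(128,255,255))|cv2.inRange(hsv,(45,80,30),(85,255,255))
N,L,s,c=cv2.connectedComponentsWithStats(b); print([(s[i].tolist(),c[i].round(0)) for i in range(1,N) if s[i,4]>150])
```

```text
3.2 [ 0.51388131 -0.1627937   0.10798905] [-179.70335426    1.06498171  118.45024848]
[ 0.48070632 -0.10189927  0.30382689]
turn [-0.2  1.2  0. ] shift after turn cm [1.37 1.5  9.7 ] shift now cm [1.57 1.54 9.66]
[([233, 108, 81, 116, 8487], array([272., 163.]))]
```

View pics/w2.png

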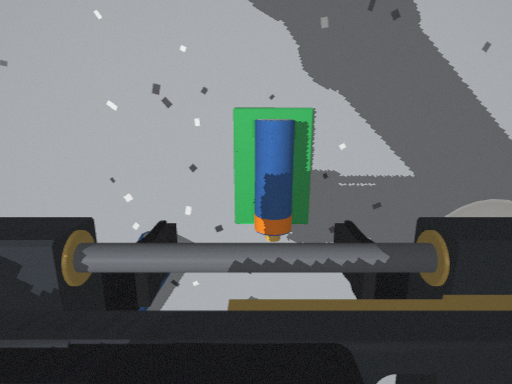

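The battery is aligned with the image column axis: its tail edge is at (274,120) and its nose tip at (274,240).

Run:
```python
from h import *
im=cv2.imread('pics/w2.png'); d=np.load('pics/w2.npz');K,W=d['K'],d['W']
hsv=cv2.cvtColor(im,cv2.COLOR_BGR2HSV); b=cv2.inRange(hsv,(105,150,60),(125,255,255)); o=cv2.inRange(hsv,(4,170,120),(18,255,255))
u=np.array([np.cos(np.radians(118.4)),np.sin(np.radians(118.4))])
bb=cv2.boundingRect(b); rr=np.where(b[:,274])[0]; oo=np.where(o[:,273])[0]; print(bb,rr.min(),rr.max(),oo.min(),oo.max())
cols=[np.where(b[r]>0)[0] for r in (140,200)]; print([(c.min(),c.max()) for c in cols])
t=plane(K,W,(274.5,rr.min()),.048)[:2]; j=plane(K,W,(273.5,rr.max()+.5),.048)[:2]; n=plane(K,W,(273.5,oo.max()+1),.048)[:2]; tip=plane(K,W,(274,242),.031)[:2]
print(t,j,n,tip,np.linalg.norm(t-n)); print('c from tail',t-u*.05,'from orange end',n+u*.05,'tip',tip+u*.06)
m=[plane(K,W,((c.min()+c.max()+1)/2,r),.038)[:2] for c,r in zip(cols,(140,200))]; print(m,np.degrees(np.arctan2(*(m[0]-m[1])[::-1])))
```

```text
(139, 120, 155, 190) 121 218 220 234
[(np.int64(256), np.int64(292)), (np.int64(256), np.int64(290))]
[ 0.49745409 -0.1025721 ] [ 0.53709221 -0.17490922] [ 0.54462272 -0.1883415 ] [ 0.55276564 -0.20006713] 0.09788396517947456
c from tail [ 0.5212353  -0.14655453] from orange end [ 0.52084151 -0.14435907] tip [ 0.52422819 -0.14728821]
[array([ 0.505755  , -0.11621029]), array([ 0.530792  , -0.16259391])] 118.35934344611537
```

Request:
{"op": "servo_tool", "data": {"plan": [[1,[1.2,1.45,1.0],[-0.2,1.2,0]],[1,[0.1,0,2.5],[0,0,0]],[1,[0,0,2.5],[0,0,0]],[1,[0,0,0],[0,0,0]]]}}

```text
time_s: 3.58
tool_pos: [0.5219, -0.1509, 0.0577]
tool_rot: [179.9, 0.5, 118.0]
force: [-0.4, 0.0, -0.5]
grip_width: 0.0869
```

Run:
```python
from h import *
o=env.get_obs(); print(o['time_s'],o['tool_pos'],o['tool_rot'])
go((.521,-.1455,.014),118.4)
```

```text
3.5833 [ 0.52188885 -0.15089488  0.05765269] [179.87889368   0.54264487 117.99554582]
turn [ 0.1  0.5 -0.4] shift after turn cm [0.52 0.18 4.37] shift now cm [0.56 0.17 4.36]
```

Request:
{"op": "servo_tool", "data": {"plan": [[1,[0.5,0.17,0.8],[0.1,0.5,-0.4]],[1,[0.1,0,1.5],[0,0,0]],[1,[0,0,1.5],[0,0,0]],[1,[0,0,0.5],[0,0,0]],[1,[0,0,0],[0,0,0]]]}}

```text
time_s: 4.0
tool_pos: [0.5247, -0.15, 0.0248]
tool_rot: [179.7, 0.8, 118.2]
force: [-0.4, 0.0, -0.2]
grip_width: 0.0868
```

Run:
```python
from h import *
o=env.get_obs(); print(o['time_s'],o['tool_pos'],o['tool_rot'],o['force'])
go((.521,-.1455,.014),118.4)
```

```text
4.0 [ 0.5247133  -0.14997285  0.02478069] [179.65219124   0.7859725  118.15466652] [-0.41238718  0.03861386 -0.22931997]
turn [ 0.3  0.8 -0.2] shift after turn cm [ 0.57 -0.11  1.08] shift now cm [ 0.58 -0.12  1.07]
```

Request:
{"op": "servo_tool", "data": {"plan": [[1,[0.5,-0.1,0.6],[0.3,0.8,-0.2]],[1,[0.2,0,0.5],[0,0.3,0]],[1,[0.1,0,0.2],[0,0.2,0]],[1,[0,0,0],[0,0,0]]]}}

```text
time_s: 4.33
tool_pos: [0.5223, -0.1444, 0.0155]
tool_rot: [179.8, -0.3, 118.3]
force: [-1.1, -0.1, 0.4]
grip_width: 0.0871
```

Run:
```python
from h import *
o=env.get_obs(); print(o['time_s'],o['tool_pos'],o['tool_rot'],o['force'])
go((.521,-.1455,.014),118.4)
```

```text
4.3333 [ 0.52231082 -0.14439501  0.01549944] [179.78606502  -0.32841713 118.31950677] [-1.07691135 -0.139319    0.40363449]
turn [ 0.2 -0.3 -0.1] shift after turn cm [-0.03 -0.17  0.15] shift now cm [-0.04 -0.17  0.15]
```

Request:
{"op": "servo_tool", "data": {"plan": [[0.6,[0,-0.17,0.1],[0.2,-0.3,0]],[0.3,[0,0,0],[0,0,0]],[0,[0,0,0],[0,0,0]],[0,[0,0,0],[0,0,0]],[0,[0,0,0],[0,0,0]],[0,[0,0,0],[0,0,0]],[0,[0,0,0],[0,0,0]],[0,[0,0,0],[0,0,0]]], "force": 55}}

```text
time_s: 5.0
tool_pos: [0.5214, -0.1453, 0.0154]
tool_rot: [180.0, 0.1, 118.3]
force: [0.7, -0.6, 0.0]
grip_width: 0.0416
```

Request:
{"op": "servo_tool", "data": {"plan": [[0,[0,0,0],[0,0,0]],[0,[0,0,0],[0,0,0]],[0,[0,0,0],[0,0,0]],[0,[0,0,-1],[0,0,0]],[0,[0,0,-2.5],[0,0,0]],[0,[0,0,-3.5],[0,0,0]],[0,[0,0,-3.5],[0,0,0]],[0,[0,0,-3.5],[0,0,0]],[0,[2.7,0.9,0],[0,0,0]],[0,[2.7,0.9,0],[0,0,0]],[0,[2.7,0.9,0],[0,0,0]],[0,[2.7,0.9,0],[0,0,0]],[0,[2.7,0.9,0],[0,0,0]],[0,[2.7,0.9,0],[0,0,0]],[0,[2.7,0.9,0],[0,0,0]],[0,[0,0,0],[0,0,6.3]],[0,[0,0,0],[0,0,6.3]],[0,[0,0,0],[0,0,6.3]],[0,[0,0,0],[0,0,6.3]],[0,[0,0,0],[0,0,6.3]]]}}

```text
time_s: 6.67
tool_pos: [0.4864, 0.0641, 0.1759]
tool_rot: [179.2, 0.2, 85.9]
force: [-0.6, 1.0, -0.5]
grip_width: 0.0005
```

Run:
```python
from h import *
o=env.get_obs(); print(o['time_s'],o['tool_pos'],o['tool_rot'],o['force'])
im,K,W=cam('wrist'); np.savez('pics/w3.npz',K=K,W=W); cv2.imwrite('pics/w3.png',im); print(W[:3,3])
cv2.imwrite('pics/w3b.png',cv2.resize(im,None,fx=1.5,fy=1.5,interpolation=cv2.INTER_CUBIC))
```

```text
6.6667 [0.48635369 0.06412091 0.1758804 ] [179.18873881   0.18604369  85.87898331] [-0.60640129  0.95117085 -0.53835561]
[0.48771144 0.12999687 0.37275362]
```

View pics/w3b.png

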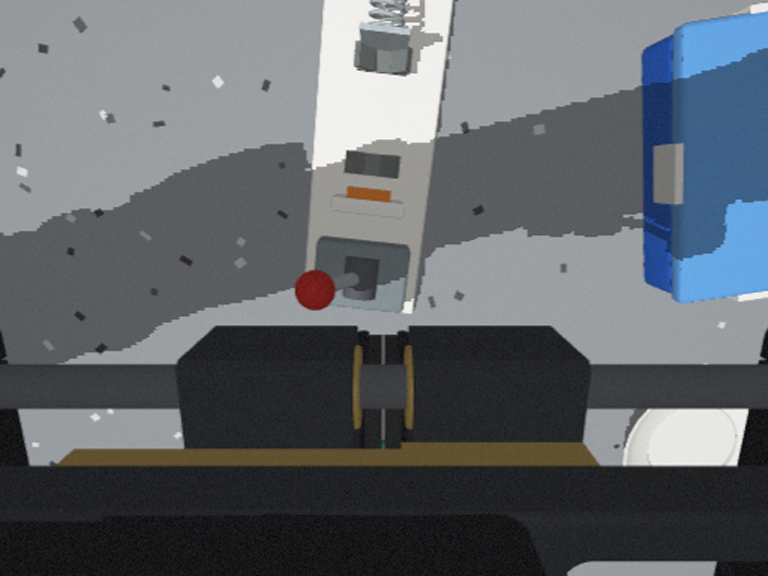

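The gripper is shut empty, so the battery slipped out during the lift. The view gives the cradle well: lip at (368,194), V supports at (372,164) and (383,57), ball at (315,290). I'll measure it and look for the battery.

Run:
```python
from h import *
im=cv2.imread('pics/w3.png'); d=np.load('pics/w3.npz');K,W=d['K'],d['W']
hsv=cv2.cvtColor(im,cv2.COLOR_BGR2HSV)
M=cv2.inRange(hsv,(4,150,80),(20,255,255)); M[:110]=0;M[150:]=0;M[:,:200]=0;M[:,300:]=0
r=cv2.boundingRect(M); q=np.argwhere(M)[:,::-1]; print('lip',r,plane(K,W,q.mean(0),.049))
P=lambda x,y,z:plane(K,W,(x/1.5,y/1.5),z)[:2]
wl,wr=P(331,196,.049),P(405,204,.049); print('wall top edge',wl,wr,np.degrees(np.arctan2(*(wr-wl)[::-1]))+90,np.linalg.norm(wr-wl))
L=[P(322,0,.008),P(305,270,.008)];Rr=[P(455,0,.008),P(437,140,.008)]
for e in (L,Rr): v=e[0]-e[1]; print('edge',e,np.degrees(np.arctan2(*v[::-1])))
print('V-',P(372.5,164.5,.025),'V+ near edge',P(382.5,73,.025),'plate top',P(385,30,.057),'ball',P(315,290,.083))
print('V- edges',P(346,150,.025),P(400,153,.025),P(345,174,.025),P(399,177,.025))
im,K,W=cam('scene'); cv2.imwrite('pics/s2.png',im)
cv2.imwrite('pics/s2c.png',cv2.resize(im[140:310,130:310],None,fx=3.3,fy=3.3,interpolation=cv2.INTER_CUBIC))
```

```text
lip (232, 125, 28, 10) [0.48178998 0.11649209 0.049     ]
wall top edge [0.45642511 0.11691524] [0.50620236 0.10787287] 79.70410803982085 0.050591883060360304
edge [array([0.45958017, 0.24843517]), array([0.42613966, 0.05941519])] 79.96731562617128
edge [array([0.55182258, 0.24212554]), array([0.5352057 , 0.15018673])] 79.75504704267033
V- [0.48599094 0.13583038] V+ near edge [0.49756598 0.19572001] plate top [0.49994385 0.21368881] ball [0.44366674 0.06050971]
V- edges [0.46795409 0.14713266] [0.50619709 0.14230594] [0.46570965 0.13068265] [0.50441598 0.12574433]
```

View pics/s2c.png

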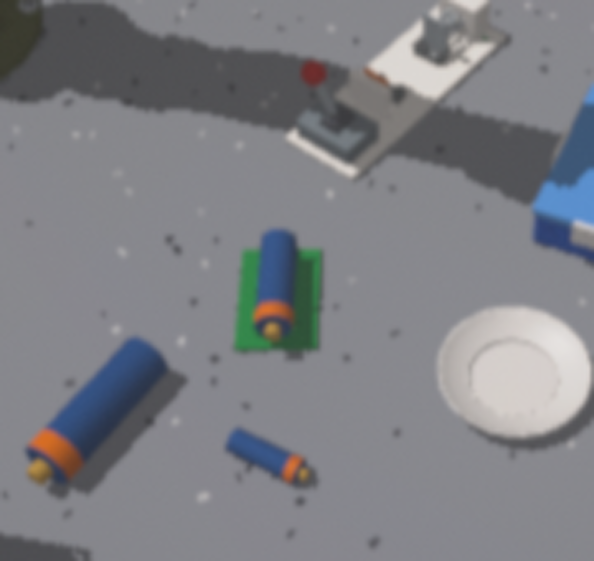

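The battery still lies in the rest; the other two batteries and the saucer are unmoved. Cradle: seat (0.492, 0.172), yaw 79.8°. All the cues agree within 1 mm. I'll return and grasp again.

Run:
```python
from h import *
go((.508,-.152,.11),118.4)
```

```text
turn [  0.7   0.4 -32.2] shift after turn cm [-20.02  -8.38   6.59] shift now cm [-21.38   3.49   6.71]
```

Request:
{"op": "servo_tool", "data": {"plan": [[1,[0,0,0],[0.1,0.1,-6.5]],[1,[0,0,0],[0.1,0.1,-6.5]],[1,[0,0,0],[0.1,0.1,-6.5]],[1,[0,0,0],[0.1,0.1,-6.5]],[1,[0,0,0],[0.1,0.1,-6.2]],[1,[-3.4,-1.4,0.5],[0,0,0]],[1,[-3.4,-1.4,0.5],[0,0,0]],[1,[-3.4,-1.4,1],[0,0,0]],[1,[-3.4,-1.4,1.5],[0,0,0]],[1,[-3.4,-1.4,1.5],[0,0,0]],[1,[-3.0,-1.4,1.5],[0,0,0]],[1,[0,0,0],[0,0,0]]]}}

```text
time_s: 7.77
tool_pos: [0.5251, -0.1566, 0.1158]
tool_rot: [179.5, 0.6, 123.3]
force: [-0.5, -0.3, 0.1]
grip_width: 0.0723
```

Run:
```python
from h import *
o=env.get_obs(); print(o['time_s'],o['tool_pos'],o['tool_rot'])
im,K,W=cam('wrist'); np.savez('pics/w4.npz',K=K,W=W); cv2.imwrite('pics/w4.png',im)
hsv=cv2.cvtColor(im,cv2.COLOR_BGR2HSV); b=cv2.inRange(hsv,(105,150,60),(125,255,255)); ob=cv2.inRange(hsv,(4,170,120),(18,255,255))
for nm,M in(('b',b),('o',ob)):
    N,L,s,c=cv2.connectedComponentsWithStats(M)
    for i in range(1,N):
        if s[i,4]>100:
            q=np.array([plane(K,W,p,.042)[:2] for p in np.argwhere(L==i)[:,::-1]],np.float32)*1000
            print(nm,s[i].tolist(),c[i].round(1),cv2.minAreaRect(q))
cx=int(c[1][0]) if N>1 else 274
go((.521,-.1455,.05),118.4)
```

```text
7.7667 [ 0.52511914 -0.15663489  0.11583679] [179.46434318   0.59097117 123.33912687]
b [239, 120, 44, 98, 3233] [259.1 167.3] ((517.8296508789062, -139.5948944091797), (31.261781692504883, 85.06556701660156), 28.12205696105957)
b [119, 224, 15, 19, 129] [124.4 235.9] ((445.91705322265625, -258.0500793457031), (10.327390670776367, 18.566970825195312), 54.59313201904297)
o [238, 213, 35, 20, 480] [254.4 223.5] ((540.9485473632812, -182.5555419921875), (31.703292846679688, 16.74338722229004), 27.635007858276367)
turn [0.7 0.5 5.1] shift after turn cm [ 0.9  -0.06  6.71] shift now cm [ 0.96 -0.06  6.7 ]
```

Request:
{"op": "servo_tool", "data": {"plan": [[0.8,[0.9,0,1.5],[0.7,0.5,5.1]],[0.8,[0.2,0,2.5],[0,0,0]],[0.8,[0.1,0,2.5],[0,0,0]],[0.8,[0.1,0,1.5],[0,0.2,0]],[0.8,[0.1,0,0.8],[0,0.2,0]],[0.8,[0,0,0],[0,0,0]]]}}

```text
time_s: 8.32
tool_pos: [0.5217, -0.1364, 0.0309]
tool_rot: [179.7, -0.3, 119.1]
force: [0.0, 0.3, 0.6]
grip_width: 0.0699
```

Run:
```python
from h import *
o=env.get_obs(); print(o['time_s'],o['tool_pos'],o['tool_rot'])
go((.521,-.1455,.012),118.4)
```

```text
8.3167 [ 0.52174241 -0.13643079  0.03087475] [179.68456066  -0.30736837 119.11495676]
turn [ 0.3 -0.3  0.7] shift after turn cm [-0.76 -0.5   1.89] shift now cm [-0.77 -0.52  1.88]
```

Request:
{"op": "servo_tool", "data": {"plan": [[0.8,[-0.6,-0.4,0.9],[0.3,-0.3,0.7]],[0.7,[-0.2,-0.1,0.7],[0,0,0]],[0.5,[0,0,0.3],[0,0,0]],[0.5,[0,0,0],[0,0,0]]]}}

```text
time_s: 8.65
tool_pos: [0.5239, -0.1459, 0.0136]
tool_rot: [179.8, 0.2, 118.6]
force: [0.2, 0.5, -0.3]
grip_width: 0.0567
```

Run:
```python
from h import *
o=env.get_obs(); print(o['time_s'],o['tool_pos'],o['tool_rot'],o['grip_width'])
go((.521,-.1455,.012),118.4)
```

```text
8.65 [ 0.52385825 -0.14594373  0.0136241 ] [179.82440235   0.23753478 118.59823513] 0.0567363089223906
turn [0.2 0.2 0.2] shift after turn cm [ 0.17 -0.23  0.16] shift now cm [ 0.18 -0.23  0.16]
```

Request:
{"op": "servo_tool", "data": {"plan": [[0.3,[0.17,-0.23,0.1],[0.2,0.2,0.2]],[0,[0,0,0],[0,0,0]],[0,[0,0,0],[0,0,0]],[0,[0,0,0],[0,0,0]],[0,[0,0,0],[0,0,0]],[0,[0,0,0],[0,0,0]],[0,[0,0,0],[0,0,0]],[0,[0,0,0],[0,0,0]],[0,[0,0,0],[0,0,0]],[0,[0,0,0],[0,0,0]]], "force": 55}}

```text
time_s: 9.48
tool_pos: [0.5226, -0.1462, 0.0148]
tool_rot: [179.9, 0.2, 118.4]
force: [0.4, 0.1, 0.2]
grip_width: 0.0013
```

Run:
```python
from h import *
im,K,W=cam('wrist'); cv2.imwrite('pics/w5.png',im); s,Ks,Ws=cam('scene'); sd,_,_=cam('side')
a=cv2.resize(s[190:260,170:260],(400,311),interpolation=cv2.INTER_CUBIC); b=cv2.resize(sd[145:215,260:350],(400,311),interpolation=cv2.INTER_CUBIC)
c=cv2.resize(im[100:300,100:400],(400,267))
cv2.imwrite('pics/m5.png',np.vstack([np.hstack([a,b]),np.hstack([c,c*0])]))
o=env.get_obs();print(o['grip_width'],o['tool_pos'],proj(Ks,Ws,o['tool_pos']))
```

```text
0.0006049037131325916 [ 0.52251564 -0.14621972  0.01476671] [213.69312798 228.7582302 ]
```

View pics/m5.png

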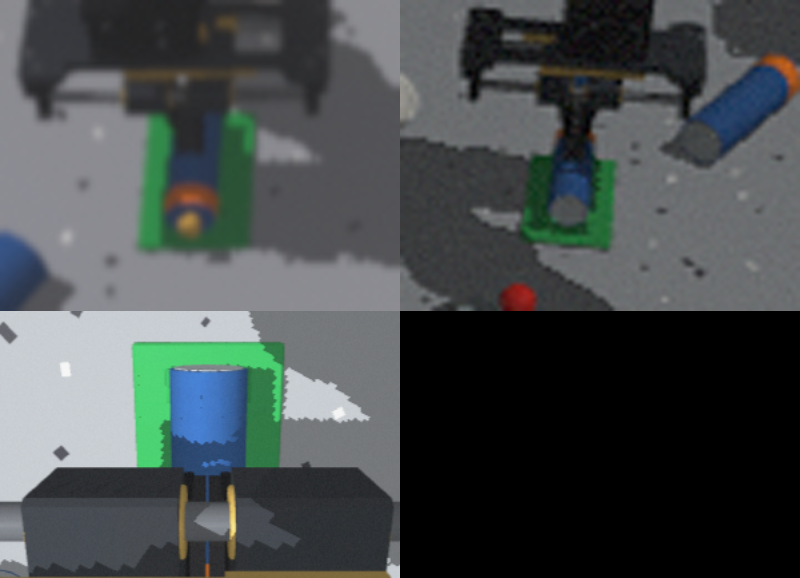

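Run:
```python
from h import *
d=np.load('pics/scene0.npz'); Ks,Ws=d['K'],d['W']; d=np.load('pics/side0.npz'); Kd,Wd=d['K'],d['W']
p2=proj(Ks,Ws,(.48635,.06412,.17588)); p1=proj(Kd,Wd,(.2473,-.6004,.1855)); print(p2,p1)
a=cv2.imread('pics/s2.png'); b=cv2.imread('pics/side0.png')
def crop(im,p,r=32):
    x,y=map(int,p); c=cv2.resize(im[max(0,y-r):y+r,max(0,x-r):x+r],(390,390),interpolation=cv2.INTER_NEAREST); cv2.circle(c,(int((p[0]-max(0,x-r))*390/64),int((p[1]-max(0,y-r))*390/64)),5,(0,255,255),1); return c
sd=env.read_camera('side')['image'];sc=env.read_camera('scene')['image']
q=(.5225,-.1462,.0148)
cv2.imwrite('pics/m6.png',np.hstack([crop(a,p2),crop(b,p1)]))
w=cv2.imread('pics/w5.png'); c=env.read_camera('wrist'); T=np.array(c['T_tool_cam']); print(T.round(3).tolist()); K=np.array([[c['fx'],0,c['cx']],[0,c['fy'],c['cy']],[0,0,1]])
for z in (0,-.019,-.035,-.05): print(z,proj(K,T,(0,0,z)))
```

```text
[235.48586858 143.59205319] [422.14026935 119.49526811]
[[-0.001, -0.97, -0.244, 0.066], [1.0, -0.001, 0.0, -0.001], [-0.001, -0.244, 0.97, -0.197], [0.0, 0.0, 0.0, 1.0]]
0 [256.71210429 217.94810646]
-0.019 [256.89763061 227.88937541]
-0.035 [257.08447038 237.90102404]
-0.05 [257.29281215 249.06483925]
```

View pics/m6.png

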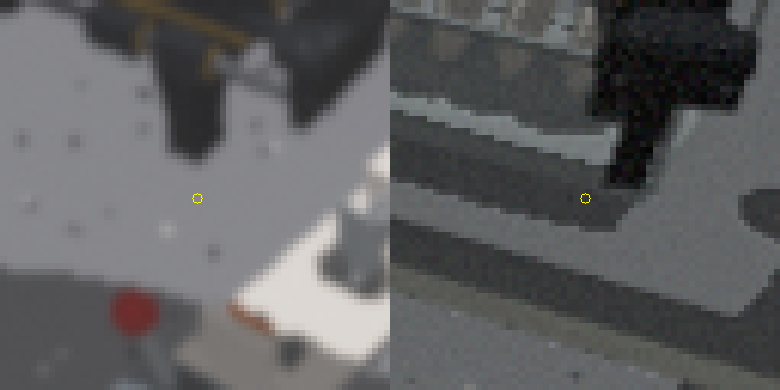

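The crops show the real fingertips above the reported TCP: the scene tip is at about (235,137) against a projected (235.5,143.6). So the fingers closed over the top of the battery. I'll work out the offset from these two views.

Run:
```python
from h import *
d=np.load('pics/scene0.npz'); Ks,Ws=d['K'],d['W']; d=np.load('pics/side0.npz'); Kd,Wd=d['K'],d['W']
Rt=R.from_euler('xyz',[179.19,.186,85.88],degrees=True).as_matrix()
for h in (0,.01,.02,.03,.04):
    print(h,'scene',[proj(Ks,Ws,np.array([.48635,.06412,.17588])+Rt@[a,0,-h]).round(1) for a in (-.0095,0,.0095)])
R0=R.from_euler('xyz',[-179.9,0,22.4],degrees=True).as_matrix()
for h in (0,.01,.02,.03,.04):
    print(h,'side',[proj(Kd,Wd,np.array([.2473,-.6004,.1855])+R0@[0,a,-h]).round(1) for a in (-.051,.051)])
o=env.get_obs(); print(o['force'],o['tool_pos'],o['effort'])
```

```text
0 scene [array([233.8, 145.4]), array([235.5, 143.6]), array([237.2, 141.8])]
0.01 scene [array([233.6, 142.8]), array([235.3, 141.1]), array([237.1, 139.3])]
0.02 scene [array([233.4, 140.3]), array([235.2, 138.5]), array([236.9, 136.8])]
0.03 scene [array([233.3, 137.7]), array([235., 136.]), array([236.8, 134.2])]
0.04 scene [array([233.1, 135.1]), array([234.9, 133.4]), array([236.6, 131.6])]
0 side [array([423.5, 125.8]), array([420.8, 113.5])]
0.01 side [array([424.3, 123.4]), array([421.5, 111.3])]
0.02 side [array([425.1, 121.1]), array([422.3, 108.9])]
0.03 side [array([425.9, 118.7]), array([423. , 106.6])]
0.04 side [array([426.7, 116.2]), array([423.8, 104.3])]
[ 0.38932776 -0.37169632 -0.88528851] [ 0.52255362 -0.14621592  0.01479827] [-6.07283400e-04 -3.79069376e+01 -5.15876859e+00 -2.63465291e+01
 -1.95487827e-02  5.66888717e-02  9.75815396e-06]
```

Both views, and the tips coming to rest on the battery top (reported 0.015 against a true 0.048), put the real tips about 33 mm behind the reported TCP. I'll open, then go down 33 mm further.

Request:
{"op": "servo_tool", "data": {"plan": [[0.85,[-0.1,0,-1.2],[0,0,0]],[0.85,[0,0,0],[0,0,0]],[0.85,[0,0,0],[0,0,0]],[0.85,[0,0,0],[0,0,0]],[0.85,[0,0,0],[0,0,0]],[0.85,[0,0,0],[0,0,0]],[0.85,[0,0,0],[0,0,0]],[0.85,[0,0,0],[0,0,0]],[0.85,[0,0,0],[0,0,0]],[0.85,[0,0,0],[0,0,0]],[0.85,[0,0,0],[0,0,0]],[0.85,[0,0,0],[0,0,0]]], "force": 20}}

```text
time_s: 10.78
tool_pos: [0.523, -0.1471, 0.0281]
tool_rot: [179.9, 0.2, 118.4]
force: [0.5, -0.1, 0.6]
grip_width: 0.0701
```

Run:
```python
from h import *
o=env.get_obs(); print(o['time_s'],o['tool_pos'],o['tool_rot'],o['grip_width'],o['force'])
im,K,W=cam('wrist'); cv2.imwrite('pics/w7.png',im); np.savez('pics/w7.npz',K=K,W=W)
hsv=cv2.cvtColor(im,cv2.COLOR_BGR2HSV); b=cv2.inRange(hsv,(100,120,40),(128,255,255))
b[:,:200]=0;b[:,320:]=0
for r in (135,165,190):
    c=np.where(b[r])[0]
    if len(c): print(r,c.min(),c.max(),plane(K,W,((c.min()+c.max()+1)/2,r),.04))
go((.521,-.1457,.0),118.4)
```

```text
10.7833 [ 0.5229737  -0.14714015  0.02811061] [179.90607678   0.19215647 118.37445794] 0.07007334836947442 [ 0.51563202 -0.0765841   0.58805066]
165 230 282 [ 0.50502628 -0.1143919   0.04      ]
190 231 281 [ 0.51233768 -0.12792397  0.04      ]
turn [ 0.1  0.2 -0. ] shift after turn cm [ 0.22 -0.11  2.81] shift now cm [ 0.23 -0.11  2.81]
```

Request:
{"op": "servo_tool", "data": {"plan": [[0.85,[0.2,-0.03,1.2],[0.1,0.2,0]],[0.85,[0,0,1.5],[0,0,0]],[0.85,[0,0,1.2],[0,0,0]],[0.85,[0,0,0.5],[0,0,0]],[0.85,[0,0,0],[0,0,0]]]}}

```text
time_s: 11.25
tool_pos: [0.5216, -0.1453, -0.0198]
tool_rot: [-180.0, -0.0, 118.4]
force: [0.2, 0.6, -0.2]
grip_width: 0.0736
```

Run:
```python
from h import *
o=env.get_obs(); print(o['time_s'],o['tool_pos'],o['tool_rot'],o['grip_width'],o['force'])
go((.5213,-.146,-.018),118.4)
```

```text
11.25 [ 0.52160094 -0.14534001 -0.01975233] [-1.79991790e+02 -2.01274936e-02  1.18361205e+02] 0.07362545020904292 [ 0.19990343  0.62247809 -0.2361191 ]
turn [-0. -0. -0.] shift after turn cm [-0.04 -0.06 -0.18] shift now cm [-0.04 -0.06 -0.18]
```

Request:
{"op": "servo_tool", "data": {"plan": [[0,[0,-0.05,-0.15],[0,0,0]],[0,[0,0,0],[0,0,0]],[0,[0,0,0],[0,0,0]],[0,[0,0,0],[0,0,0]],[0,[0,0,0],[0,0,0]],[0,[0,0,0],[0,0,0]],[0,[0,0,0],[0,0,0]],[0,[0,0,0],[0,0,0]],[0,[0,0,0],[0,0,0]],[0,[0,0,0],[0,0,0]],[0,[0,0,0],[0,0,0]],[0,[0,0,0],[0,0,0]]], "force": 55}}

```text
time_s: 12.25
tool_pos: [0.5227, -0.1453, -0.0167]
tool_rot: [179.9, 0.1, 118.4]
force: [0.1, 0.2, 0.3]
grip_width: 0.033
```

Battery held: 33 mm opening. I'll lift it and carry it over.

Request:
{"op": "servo_tool", "data": {"plan": [[0,[0,0,-1],[0,0,0]],[0,[0,0,-2.5],[0,0,0]],[0,[0,0,-3],[0,0,0]],[0,[0,0,-3],[0,0,0]],[0,[0,0,-3],[0,0,0]],[0,[2,0.8,0],[0,0,0]],[0,[3,1.2,0],[0,0,0]],[0,[3,1.2,0],[0,0,0]],[0,[3,1.2,0],[0,0,0]],[0,[3,1.2,0],[0,0,0]],[0,[3,1.2,0],[0,0,0]],[0,[3,1.2,0],[0,0,0]],[0,[3,1.2,0],[0,0,0]],[0,[0,0,0],[0,0,6.4]],[0,[0,0,0],[0,0,6.4]],[0,[0,0,0],[0,0,6.4]],[0,[0,0,0],[0,0,6.4]],[0,[0,0,0],[0,0,6.4]],[0,[0,0,0],[0,0,5]]]}}

```text
time_s: 13.83
tool_pos: [0.4841, 0.1121, 0.1217]
tool_rot: [-179.8, 0.4, 79.9]
force: [-0.3, 0.1, -2.4]
grip_width: 0.0328
```

Run:
```python
from h import *
o=env.get_obs(); print(o['time_s'],o['tool_pos'],o['tool_rot'],o['grip_width'],o['force'])
im,K,W=cam('wrist'); cv2.imwrite('pics/w8.png',im); np.savez('pics/w8.npz',K=K,W=W)
hsv=cv2.cvtColor(im,cv2.COLOR_BGR2HSV); b=cv2.inRange(hsv,(100,120,40),(128,255,255)); b[:,:190]=0;b[:,330:]=0
T=toolT(o); ax=o['tool_pos'][2]+.0477
print(cv2.boundingRect(b))
c=np.where(b[:,256])[0]; t=plane(K,W,(256,c.min()),ax+.017); print('tail row',c.min(),'in tool',T[:3,:3].T@(t-T[:3,3]))
for r in (c.min()+8,c.min()+35):
    k=np.where(b[r])[0]; p=plane(K,W,((k.min()+k.max()+1)/2,r),ax+.009); print(r,k.min(),k.max(),T[:3,:3].T@(p-T[:3,3]))
go((.4895,.158,.10),79.8)
```

```text
13.8333 [0.4840782  0.11209582 0.12166959] [-179.76497492    0.35412031   79.89618887] 0.03280009264864737 [-0.31498611  0.11780822 -2.43338368]
(221, 150, 69, 149)
tail row 154 in tool [ 4.96009636e-02  7.77703931e-06 -6.50083805e-02]
162 221 289 [ 0.04504909 -0.00019234 -0.05697921]
189 222 288 [ 0.03250733 -0.00020054 -0.05690166]
turn [-0.2  0.4 -0.1] shift after turn cm [ 4.61 -0.28  2.18] shift now cm [ 4.62 -0.28  2.15]
```

View pics/w8.png

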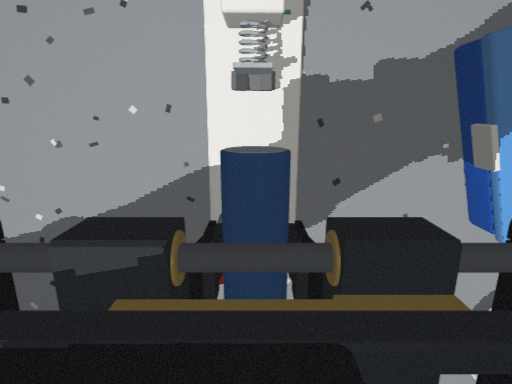

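The battery is held level, its tail at +50 mm from the tool axis and centred. The spring plate shows ahead at (253,70). Now to the entry pose above the cradle.

Request:
{"op": "servo_tool", "data": {"plan": [[0,[2.4,-0.15,0],[-0.2,0.4,0]],[0,[2.2,-0.1,1.0],[0,0,0]],[0,[0,0,2.0],[0,0,0]],[0,[0,0,2.0],[0,0,0]],[0,[0,0,0],[0,0,0]]]}}

```text
time_s: 14.3
tool_pos: [0.4905, 0.1582, 0.0731]
tool_rot: [179.8, 0.1, 80.1]
force: [-1.6, -1.0, -2.1]
grip_width: 0.0328
```

Run:
```python
from h import *
o=env.get_obs(); print(o['time_s'],o['tool_pos'],o['tool_rot'],o['grip_width'],o['force'])
go((.4895,.158,.0133),79.8)
```

```text
14.3 [0.49047189 0.15817915 0.07307572] [1.79812888e+02 6.47956784e-02 8.01432819e+01] 0.03281145295854109 [-1.60684861 -1.00272813 -2.13570265]
turn [0.2 0.1 0.3] shift after turn cm [-0.03 -0.09  5.98] shift now cm [-0.03 -0.11  5.98]
```

Request:
{"op": "servo_tool", "data": {"plan": [[0,[0,-0.1,2.0],[0.2,0.1,0.3]],[0,[0,0,2.0],[0,0,0]],[0,[0,0,1.2],[0,0,0]],[0,[0,0,0.3],[0,0,0]],[0,[0,0,0],[0,0,0]]]}}

```text
time_s: 14.72
tool_pos: [0.4908, 0.1574, 0.02]
tool_rot: [179.9, 0.0, 80.2]
force: [0.3, -0.1, -1.9]
grip_width: 0.0326
```

Run:
```python
from h import *
o=env.get_obs(); print(o['time_s'],o['tool_pos'],o['tool_rot'],o['grip_width'],o['force'])
go((.4895,.158,.0133),79.8)
im,K,W=cam('wrist'); cv2.imwrite('pics/w9.png',im); np.savez('pics/w9.npz',K=K,W=W)
go((.492+.011*.177,.1718+.011*.984,.0133),79.8)
```

```text
14.7167 [0.4907937  0.1573544  0.01997362] [1.79913226e+02 3.54828432e-02 8.01703137e+01] 0.032573332736660895 [ 0.30297496 -0.09733755 -1.90189723]
turn [0.1 0.  0.4] shift after turn cm [ 0.04 -0.14  0.67] shift now cm [ 0.04 -0.14  0.67]
turn [0.1 0.  0.4] shift after turn cm [ 2.54 -0.16  0.71] shift now cm [ 2.54 -0.15  0.7 ]
```

Request:
{"op": "servo_tool", "data": {"plan": [[0,[0,-0.14,0.65],[0.1,0,0.4]],[0,[0,0,0],[0,0,0]],[0,[0.5,0,0],[0,0,0]],[0,[0.5,0,0],[0,0,0]],[0,[0.5,0,0],[0,0,0]],[0,[0.5,0,0],[0,0,0]],[0,[0.3,0,0],[0,0,0]],[0,[0,0,0],[0,0,0]]]}}

```text
time_s: 15.43
tool_pos: [0.4967, 0.1764, 0.0174]
tool_rot: [179.7, 0.6, 79.6]
force: [-1.6, -5.5, 1.2]
grip_width: 0.0327
```

Run:
```python
from h import *
o=env.get_obs(); print(o['time_s'],o['tool_pos'],o['tool_rot'],o['grip_width'],o['force'])
go((.492+.011*.177,.1718+.011*.984,.0133),79.8)
im,K,W=cam('wrist'); cv2.imwrite('pics/w10.png',im)
hsv=cv2.cvtColor(im,cv2.COLOR_BGR2HSV); b=cv2.inRange(hsv,(100,120,40),(128,255,255)); b[:,:190]=0;b[:,330:]=0
print(np.where(b[:,256])[0].min())
```

```text
15.4333 [0.49670347 0.17640736 0.01736517] [179.70571735   0.57246983  79.56979582] 0.03273892021966191 [-1.61200082 -5.45734087  1.23488527]
turn [ 0.3  0.6 -0.2] shift after turn cm [ 0.56 -0.38  0.41] shift now cm [ 0.57 -0.39  0.4 ]
154
```

Request:
{"op": "servo_tool", "data": {"plan": [[0,[0.3,-0.35,0.35],[0.3,0.6,-0.2]],[0,[0.4,-0.1,0.1],[0,0.2,0]],[0,[0.1,0,0],[0,0,0]]]}}

```text
time_s: 15.73
tool_pos: [0.4946, 0.1791, 0.0127]
tool_rot: [180.0, 0.3, 79.6]
force: [-1.6, -6.4, 2.0]
grip_width: 0.0329
```

Run:
```python
from h import *
o=env.get_obs(); print(o['time_s'],o['tool_pos'],o['tool_rot'],o['grip_width'],o['force'])
go((.492+.011*.177,.1718+.011*.984,.0133),79.8)
```

```text
15.7333 [0.49455519 0.17911727 0.01272561] [179.99256619   0.29305052  79.58580957] 0.03290984685998749 [-1.61265726 -6.42992066  2.01540073]
turn [ 0.   0.3 -0.2] shift after turn cm [ 0.33 -0.12 -0.06] shift now cm [ 0.33 -0.12 -0.06]
```

Request:
{"op": "servo_tool", "data": {"plan": [[0,[0.5,-0.15,0],[0,0.3,-0.2]],[0,[0.2,0,0.1],[0,0.2,0]],[0,[0.2,0,0.3],[0,0.1,0]]]}}

```text
time_s: 15.98
tool_pos: [0.4954, 0.1807, 0.0086]
tool_rot: [180.0, 0.4, 79.6]
force: [-1.5, -6.7, 2.4]
grip_width: 0.0329
```

Run:
```python
from h import *
o=env.get_obs(); print(o['time_s'],o['tool_pos'],o['tool_rot'],o['grip_width'],o['force'])
go((.492+.011*.177,.1718+.011*.984,-.0147),79.8)
im,K,W=cam('wrist'); cv2.imwrite('pics/w11.png',im)
hsv=cv2.cvtColor(im,cv2.COLOR_BGR2HSV); b=cv2.inRange(hsv,(100,120,40),(128,255,255)); b[:,:190]=0;b[:,330:]=0
print(np.where(b[:,256])[0].min())
```

```text
15.9833 [0.49537977 0.18074157 0.00859604] [179.99818325   0.36812168  79.55028301] 0.032905314143680746 [-1.54365386 -6.73345537  2.40390673]
turn [ 0.   0.4 -0.2] shift after turn cm [ 0.16 -0.17  2.33] shift now cm [ 0.17 -0.18  2.33]
154
```

Request:
{"op": "servo_tool", "data": {"plan": [[0,[0.6,-0.2,-0.3],[0,0.4,-0.2]],[0,[0.5,0,0],[0,0.2,0]],[0,[0.3,0,0],[0,0.1,0]]]}}

```text
time_s: 16.28
tool_pos: [0.4945, 0.1837, 0.0084]
tool_rot: [-179.8, 0.7, 79.4]
force: [-3.1, -9.7, 2.3]
grip_width: 0.0329
```

Run:
```python
from h import *
o=env.get_obs(); print(o['time_s'],o['tool_pos'],o['tool_rot'],o['grip_width'],o['force'])
go((.492+.012*.177,.1718+.012*.984,-.0147),79.8)
im,K,W=cam('wrist'); cv2.imwrite('pics/w12.png',im)
hsv=cv2.cvtColor(im,cv2.COLOR_BGR2HSV); b=cv2.inRange(hsv,(100,120,40),(128,255,255)); b[:,:190]=0;b[:,330:]=0
print(np.where(b[:,256])[0].min())
```

```text
16.2833 [0.49454165 0.18367315 0.00843195] [-179.75688887    0.66006598   79.42901599] 0.03294441484324466 [-3.06647305 -9.73083045  2.34669257]
turn [-0.2  0.7 -0.4] shift after turn cm [-0.01 -0.04  2.31] shift now cm [ 0.01 -0.03  2.31]
154
```

Request:
{"op": "servo_tool", "data": {"plan": [[0,[0.05,-0.03,0.5],[-0.1,0.5,-0.3]],[0,[0.1,0,0.5],[0,0.2,0]],[0,[0.1,0,0.5],[0,0.2,0]]]}}

```text
time_s: 16.58
tool_pos: [0.4951, 0.1789, -0.0065]
tool_rot: [-179.8, 0.4, 79.5]
force: [-1.7, -7.1, 2.4]
grip_width: 0.0329
```

```bash
cat > st.py <<'E'
from h import *
o=env.get_obs(); print(o['time_s'],o['tool_pos'],o['tool_rot'],o['grip_width'],o['force'])
d=o['tool_pos'][:2]-[.492,.1718]; print('offset mm',1000*(d@[.177,.984]),'lat',1000*(d@[.984,-.177]),'axial F',o['force'][:2]@[.177,.984])
go((.492+.0115*.177,.1718+.0115*.984,-.0147),79.8)
im,K,W=cam('wrist'); cv2.imwrite('pics/wl.png',im)
hsv=cv2.cvtColor(im,cv2.COLOR_BGR2HSV); b=cv2.inRange(hsv,(100,120,40),(128,255,255)); b[:,:190]=0;b[:,330:]=0
k=np.where(b[165])[0]; print('tail row',np.where(b[:,256])[0].min(),k.min(),k.max())
E
python3 st.py
```

```text
16.5833 [ 0.49512268  0.17893099 -0.00654606] [-179.84164388    0.42382618   79.54312569] 0.032944952212497984 [-1.74604531 -7.13979504  2.38953377]
offset mm 7.5696102142423145 lat 1.8105303711580878 axial F -7.334608343908279
turn [-0.2  0.4 -0.3] shift after turn cm [ 0.39 -0.18  0.82] shift now cm [ 0.4  -0.18  0.81]
tail row 155 221 289
```

Request:
{"op": "servo_tool", "data": {"plan": [[0,[0.5,-0.18,0],[-0.2,0.4,-0.3]],[0,[0.35,0,0],[0,0.2,0]],[0,[0.2,0,0],[0,0,0]]]}}

```text
time_s: 16.88
tool_pos: [0.4948, 0.1811, -0.009]
tool_rot: [-179.9, 0.5, 79.5]
force: [-2.6, -8.1, 2.7]
grip_width: 0.0327
```

```bash
python3 st.py
```

```text
16.8833 [ 0.49480248  0.1810871  -0.00895428] [-179.8746461     0.50385633   79.51822095] 0.03273323554004352 [-2.60620657 -8.05104543  2.74052002]
offset mm 9.63454687798341 lat 1.1138251648537567 axial F -8.383527269409885
turn [-0.1  0.5 -0.3] shift after turn cm [ 0.19 -0.11  0.57] shift now cm [ 0.19 -0.11  0.57]
tail row 155 221 288
```

Request:
{"op": "servo_tool", "data": {"plan": [[0,[0.4,-0.12,0.25],[-0.1,0.5,-0.3]],[0,[0.3,0,0.25],[0,0.2,0]],[0,[0.2,0,0.15],[0,0.1,0]]]}}

```text
time_s: 17.18
tool_pos: [0.4952, 0.1826, -0.0144]
tool_rot: [-179.9, 0.5, 79.6]
force: [-10.2, -9.7, 28.5]
grip_width: 0.033
```

```bash
python3 st.py
```

```text
17.1833 [ 0.49516864  0.18264494 -0.01440632] [-179.8704022     0.47722104   79.57141743] 0.03296389408449216 [-10.18802514  -9.65068356  28.4969413 ]
offset mm 11.232274192430063 lat 1.198386297917811 axial F -11.299553068075054
turn [-0.1  0.5 -0.2] shift after turn cm [ 0.03 -0.12  0.03] shift now cm [ 0.03 -0.12  0.03]
tail row 157 221 288
```

Request:
{"op": "servo_tool", "data": {"plan": [[0,[0.1,-0.12,-0.15],[0,0.2,0]],[0,[0,0,0],[0,0,0]]]}}

```text
time_s: 17.4
tool_pos: [0.4941, 0.1787, -0.0128]
tool_rot: [-179.8, 0.8, 79.4]
force: [-2.1, -6.6, -1.5]
grip_width: 0.0331
```

```bash
python3 st.py
```

```text
17.4 [ 0.49409817  0.178654   -0.01283262] [-179.8323727     0.79882145   79.44632641] 0.03309049377191603 [-2.12469931 -6.6130437  -1.46294388]
offset mm 7.11571280630117 lat 0.8514366320732477 axial F -6.883306774935201
turn [-0.2  0.8 -0.4] shift after turn cm [ 0.44 -0.09  0.19] shift now cm [ 0.44 -0.09  0.18]
tail row 156 221 288
```

Request:
{"op": "servo_tool", "data": {"plan": [[0,[-0.1,-0.08,0.15],[-0.2,0.8,-0.3]],[0,[-0.2,0,0.05],[0,0,0]],[0,[-0.2,0,0],[0,0,0]],[0,[0,0,0],[0,0,0]]]}}

```text
time_s: 17.78
tool_pos: [0.4928, 0.1728, -0.0144]
tool_rot: [180.0, 0.1, 79.7]
force: [-1.8, -4.7, 2.0]
grip_width: 0.0331
```

```bash
python3 st.py
```

```text
17.7833 [ 0.492848    0.1728017  -0.01435547] [1.79988066e+02 1.07837654e-01 7.96519105e+01] 0.03310687510304512 [-1.77931778 -4.67361156  1.97602197]
offset mm 1.1357704682509535 lat 0.6571299539224229 axial F -4.913773022900165
turn [ 0.   0.1 -0.1] shift after turn cm [ 1.04 -0.07  0.03] shift now cm [ 1.04 -0.07  0.03]
tail row 156 221 289
```

Now 1 mm from home, level, nose under the lip. Releasing.

Request:
{"op": "servo_tool", "data": {"plan": [[0.85,[0,0,0],[0,0,0]],[0.85,[0,0,0],[0,0,0]],[0.85,[0,0,0],[0,0,0]],[0.85,[0,0,0],[0,0,0]],[0.85,[0,0,0],[0,0,0]],[0.85,[0,0,0],[0,0,0]],[0.85,[0,0,0],[0,0,0]],[0.85,[0,0,0],[0,0,0]],[0.85,[0,0,-1],[0,0,0]],[0.85,[0,0,-2.5],[0,0,0]],[0.85,[0,0,-3.5],[0,0,0]],[0.85,[0,0,-3.5],[0,0,0]],[0,[0,0,-2],[0,0,0]],[0,[-3.5,0,0],[0,0,0]],[0,[-3.5,0,0],[0,0,0]],[0,[-3.5,0,0],[0,0,0]],[0,[0,0,0],[0,0,0]]], "force": 30}}

```text
time_s: 19.25
tool_pos: [0.4759, 0.0767, 0.1227]
tool_rot: [179.6, -0.6, 80.6]
force: [0.2, -0.4, -0.2]
grip_width: 0.0484
```

Run:
```python
from h import *
o=env.get_obs(); print(o['time_s'],o['tool_pos'],o['tool_rot'],o['grip_width'],o['force'])
im,K,W=cam('wrist'); cv2.imwrite('pics/w13.png',im); np.savez('pics/w13.npz',K=K,W=W)
s,_,_=cam('side'); a=cv2.resize(s[185:275,210:310],(420,378),interpolation=cv2.INTER_CUBIC); b=cv2.resize(im,(380,285)); b=np.vstack([b,np.zeros((93,380,3),np.uint8)])
cv2.imwrite('pics/m13.png',np.hstack([b,a]))
y=np.array([.177,.984])
for n,u,z in (('tail top',.05,.05),('body nose end',-.05,.05),('lip',-.05625,.049)): print(n,proj(K,W,np.append(np.array([.492,.1718])+u*y,z)))
go((.492-.118*.177-.067*.984,.1718-.118*.984+.067*.177,.035),79.8)
```

```text
19.25 [0.47591568 0.07669499 0.12273631] [179.55387688  -0.55078856  80.55069552] 0.048415352383437485 [ 0.15773774 -0.42389508 -0.18811126]
tail top [255.80080972   9.77946774]
body nose end [254.33947497 139.4865365 ]
lip [254.24998438 146.74139713]
turn [ 0.5 -0.8  1. ] shift after turn cm [-2.78 -6.76  8.81] shift now cm [-2.78 -6.88  8.72]
```

View pics/m13.png

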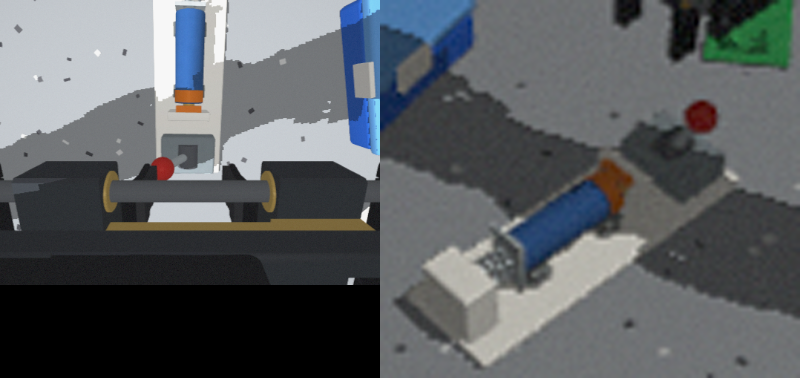

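The battery is home: in the side view it lies level against the plate with its nose under the orange lip at (612,178), and in the wrist view its ends fall within 1 px of the predicted rows. Now the lever: shut fingers go down on its -x side.

Request:
{"op": "servo_tool", "data": {"plan": [[0,[-0.7,-2.2,0],[0.5,-0.8,1.0]],[0,[-0.7,-2.4,0],[0,0,0]],[0,[-0.7,-2.4,0],[0,0,0]],[0,[-0.6,0,0],[0,0,0]],[0,[0,0,0],[0,0,0]],[0,[0,0,0],[0,0,0]],[0,[0,0,0],[0,0,0]],[0,[0,0,0],[0,0,0]],[0,[0,0,2],[0,0,0]],[0,[0,0,2],[0,0,0]]]}}

```text
time_s: 20.18
tool_pos: [0.4085, 0.0802, 0.0874]
tool_rot: [179.4, -0.5, 80.7]
force: [0.6, -0.9, -1.2]
grip_width: 0.0007
```

```bash
cat > lv.py <<'E'
from h import *
o=env.get_obs(); print(o['time_s'],o['tool_pos'],o['tool_rot'],o['grip_width'],o['force'])
d=o['tool_pos'][:2]-[.492,.1718]; print('cradle x,y mm',1000*(d@[.984,-.177]),1000*(d@[.177,.984]))
go((.492-.118*.177-.070*.984,.1718-.118*.984+.070*.177,.033),79.8)
E
python3 lv.py
```

```text
20.1833 [0.40846777 0.08021968 0.08736612] [179.44289276  -0.4964895   80.65241769] 0.0007028854889545985 [ 0.63505659 -0.8811714  -1.23714804]
cradle x,y mm -65.98599496125114 -104.90023854329654
turn [ 0.6 -0.5  0.8] shift after turn cm [-1.31 -0.4   5.44] shift now cm [-1.35 -0.47  5.42]
```

Request:
{"op": "servo_tool", "data": {"plan": [[0,[-0.9,-0.5,0.3],[0.6,-0.5,0.8]],[0,[-0.5,0,1.5],[0,0,0]],[0,[0,0,2.0],[0,0,0]],[0,[0,0,1.4],[0,0,0]],[0,[0,0,0],[0,0,0]]]}}

```text
time_s: 20.6
tool_pos: [0.4001, 0.0673, 0.0322]
tool_rot: [-179.5, -0.1, 79.8]
force: [-0.3, -0.2, 0.5]
grip_width: 0.0004
```

```bash
python3 lv.py
```

```text
20.6 [0.40009081 0.06725658 0.03218099] [-1.79460078e+02 -1.00864044e-01  7.97920403e+01] 0.0004093906758625491 [-0.25736199 -0.18292342  0.49422487]
cradle x,y mm -71.93445869674275 -119.13865104855843
turn [-0.5 -0.1 -0. ] shift after turn cm [ 0.12  0.2  -0.08] shift now cm [ 0.12  0.2  -0.08]
```

Request:
{"op": "servo_tool", "data": {"plan": [[0,[0.1,1.0,0],[-0.5,0,0]],[0,[0,1.0,0],[0,0,0]],[0,[0,0.8,0],[0,0,0]],[0,[0,0.8,0],[0,0,0]],[0,[0,0.8,0],[0,0,0]],[0,[0,0.8,0],[0,0,0]],[0,[0,0.8,0],[0,0,0]],[0,[0,0.8,0],[0,0,0]],[0,[0,0,0],[0,0,0]]]}}

```text
time_s: 21.35
tool_pos: [0.4763, 0.0543, 0.0362]
tool_rot: [179.9, -0.1, 79.6]
force: [-0.1, 0.4, -1.5]
grip_width: 0.0004
```

```bash
python3 lv.py
```

```text
21.35 [0.47625629 0.05428666 0.03622207] [ 1.79944548e+02 -1.18862089e-01  7.96031074e+01] 0.000403180704557144 [-0.11070169  0.35299457 -1.51698408]
cradle x,y mm 5.308048434333316 -118.419767055751
turn [ 0.1 -0.1 -0.2] shift after turn cm [ 0.05 -7.53  0.32] shift now cm [ 0.02 -7.53  0.31]
```

Request:
{"op": "servo_tool", "data": {"plan": [[0,[0,0.3,0.2],[0,0,0]],[0,[0,0.3,0],[0,0,0]],[0,[0,0,0],[0,0,0]]]}}

```text
time_s: 21.6
tool_pos: [0.4766, 0.0546, 0.0329]
tool_rot: [-179.3, -0.0, 79.6]
force: [0.3, -0.8, -0.2]
grip_width: 0.0004
```

Run:
```python
exec(open('lv.py').read())
for n in ('side','scene'):
    im,K,W=cam(n); hsv=cv2.cvtColor(im,cv2.COLOR_BGR2HSV); M=cv2.inRange(hsv,(0,150,60),(5,255,255))|cv2.inRange(hsv,(172,150,60),(180,255,255))
    N,L,s,c=cv2.connectedComponentsWithStats(M)
    for i in range(1,N):
        if s[i,4]>5: 
            p=plane(K,W,c[i],.083); d=p[:2]-[.492,.1718]; print(n,s[i].tolist(),c[i].round(1),p.round(3),'x,y',1000*(d@[.984,-.177]),1000*(d@[.177,.984]))
    for t in (-.0288,0,.0288): print('expected',t,proj(K,W,(.492-.118*.177+t*.984,.1718-.118*.984-t*.177,.083)))
```

```text
21.6 [0.47655721 0.05460006 0.0329173 ] [-1.79279811e+02 -2.20817956e-02  7.96391612e+01] 0.00039228504974834946 [ 0.32716363 -0.82778257 -0.24822008]
cradle x,y mm 5.548682044403818 -118.05811945086094
turn [-0.7 -0.  -0.2] shift after turn cm [ 0.01 -7.55 -0.01] shift now cm [-0.01 -7.55  0.09]
side [271, 201, 4, 7, 19] [272.4 203.9] [0.499 0.053 0.083] x,y 27.6252475223152 -115.58368751100305
expected -0.0288 [285.44341206 212.20954503]
expected 0 [278.94363629 207.73438625]
expected 0.0288 [272.63102253 203.38809033]
scene [236, 167, 5, 5, 19] [237.7 169.2] [0.498 0.051 0.083] x,y 27.429703956737995 -117.96652857244977
expected -0.0288 [224.34807308 161.66349131]
expected 0 [231.15040013 165.46886225]
expected 0.0288 [238.06903088 169.33929602]
```

Request:
{"op": "servo_tool", "data": {"plan": [[0,[0,0.5,0],[-0.6,0,0]],[0,[0,0.5,0],[0,0,0]],[0,[0,0.4,0],[0,0,0]]]}}

```text
time_s: 21.95
tool_pos: [0.4767, 0.0545, 0.0312]
tool_rot: [-178.4, 0.3, 79.8]
force: [-12.0, 1.7, 10.6]
grip_width: 0.0006
```

```bash
python3 lv.py
```

```text
21.95 [0.47667749 0.05446969 0.03115601] [-178.41786171    0.33830178   79.75424469] 0.0006363300626910541 [-12.00748345   1.70401261  10.60330568]
cradle x,y mm 5.690118892411042 -118.16510774969362
turn [-1.6  0.3 -0.1] shift after turn cm [ 0.02 -7.57 -0.18] shift now cm [ 0.01 -7.57  0.02]
```

The stop is reached: 12 N with no further motion. I'll back off, rise clear and check.

Request:
{"op": "servo_tool", "data": {"plan": [[0,[0,-1.0,0],[0,0,0]],[0,[0,-2.0,0],[-1.0,0,0]],[0,[0,-2.0,-1],[0,0,0]],[0,[0,0,-3.5],[0,0,0]],[0,[0,0,-3.5],[0,0,0]],[0,[0,0,-3.5],[0,0,0]],[0,[-3,-2,-2],[0,0,0]],[0,[-3,0,0],[0,0,0]],[0,[-3,0,0],[0,0,0]],[0,[-3,0,0],[0,0,0]],[0,[0,0,0],[0,0,0]],[0,[0,0,0],[0,0,0]]]}}

```text
time_s: 22.95
tool_pos: [0.389, -0.0555, 0.1773]
tool_rot: [178.9, 0.9, 80.1]
force: [1.2, 1.5, 0.7]
grip_width: 0.0001
```

Run:
```python
exec(open('lv.py').read())
ims={}
for n in ('side','scene'):
    im,K,W=cam(n); ims[n]=im; hsv=cv2.cvtColor(im,cv2.COLOR_BGR2HSV); M=cv2.inRange(hsv,(0,150,60),(5,255,255))|cv2.inRange(hsv,(172,150,60),(180,255,255))
    N,L,s,c=cv2.connectedComponentsWithStats(M)
    for i in range(1,N):
        if s[i,4]>5:
            p=plane(K,W,c[i],.083); d=p[:2]-[.492,.1718]; print(n,s[i].tolist(),'x,y',1000*(d@[.984,-.177]),1000*(d@[.177,.984]))
    o0=cv2.imread(f'pics/{n}0.png'); 
a=cv2.resize(ims['side'][120:345,130:400],(420,350)); b=cv2.resize(ims['scene'][70:300,130:355],(350,350))
cv2.imwrite('pics/fin.png',np.hstack([a,b]))
```

```text
22.95 [ 0.38904905 -0.0554698   0.17734131] [178.90160708   0.85463428  80.10128966] 7.455343548942777e-05 [1.2314878  1.51749969 0.68757325]
cradle x,y mm -61.07698147508744 -241.85580177566547
turn [1.1 0.9 0.3] shift after turn cm [12.39 -0.89 14.43] shift now cm [12.61 -1.1  14.23]
side [271, 201, 7, 7, 40] x,y 24.77520744972204 -119.45007884110315
scene [237, 168, 3, 3, 8] x,y 27.684045616032236 -117.58122577627786
```

View pics/fin.png

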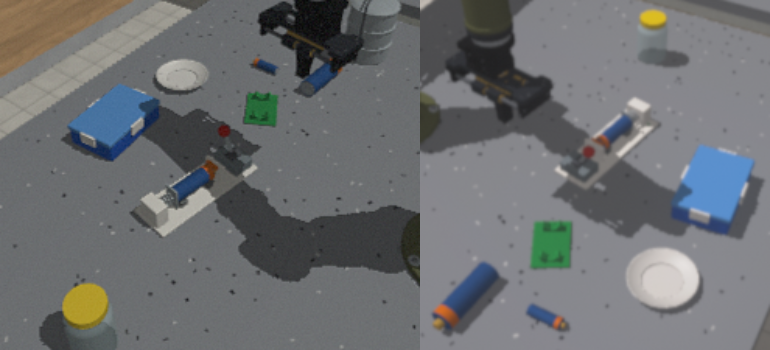

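Run:
```python
from h import *
im,K,W=cam('wrist'); cv2.imwrite('pics/w14.png',im); hsv=cv2.cvtColor(im,cv2.COLOR_BGR2HSV)
M=cv2.inRange(hsv,(0,150,50),(5,255,255))|cv2.inRange(hsv,(172,150,50),(180,255,255))
N,L,s,c=cv2.connectedComponentsWithStats(M)
for i in range(1,N):
    if s[i,4]>20:
        p=plane(K,W,c[i],.083); d=p[:2]-[.492,.1718]; print('wrist',s[i].tolist(),'x,y',1000*(d@[.984,-.177]),1000*(d@[.177,.984]))
d=np.load('pics/scene0.npz')
# bystander shift check: first vs last pictures, masks
a=cv2.imread('pics/scene0.png'); b=env.read_camera('scene')['image']
def cen(im,lo,hi,roi):
    h=cv2.cvtColor(im,cv2.COLOR_BGR2HSV);x0,y0,x1,y1=roi;m=cv2.inRange(h,lo,hi)[y0:y1,x0:x1];q=np.argwhere(m);return q.mean(0).round(1),len(q)
for n,lo,hi,roi in (('bento',(100,110,40),(125,255,255),(285,160,350,225)),('jar cap',(22,120,80),(35,255,255),(262,70,300,125)),('saucer',(0,0,170),(180,40,255),(255,228,315,280)),('bigcell',(100,110,40),(125,255,255),(130,235,185,290)),('small',(100,110,40),(125,255,255),(192,262,230,295))): print(n,cen(a,lo,hi,roi),cen(b,lo,hi,roi))
```

```text
wrist [344, 30, 30, 32, 763] x,y 27.977749591070932 -118.11652580241903
bento (array([32.8, 32.7]), 1819) (array([32.9, 32.6]), 1822)
jar cap (array([12.3, 17.3]), 163) (array([12.3, 17.3]), 163)
saucer (array([23.8, 30.6]), 1419) (array([23.8, 30.6]), 1426)
bigcell (array([24.7, 32.9]), 438) (array([23.6, 32.4]), 446)
small (array([14.3, 15.5]), 113) (array([14.4, 15.5]), 111)
```

```bash
python3 -c "
from cell import env
print(env.sign_off(), env.get_obs()['time_s'])"
```

```text
the job is handed in; nothing more can be done
the job is handed in; nothing more can be done
```

I loaded the middle-sized blue battery into the white cradle, pushed the red lever over to its other side, and handed the job in at about 23 s with the gripper clear. Sign-off gives no verdict, so these are my own last checks.

- **Battery:** it lies level in the cradle with its nose under the orange lip. Right after release, its ends sat within about 1 px of where the wrist camera should show them, and the final pictures still show it there.
- **Lever:** it met its stop at about 12 N and did not move further. Afterwards the wrist camera put the ball at +28 mm across the cradle, from −28 mm at the start, with 28.8 mm expected at full travel. The two fixed cameras disagreed slightly, at +25 and +28 mm.
- **Other things:** the bento, jar, saucer and small battery are within 0.1 px of where they started. The big loose battery's colour patch moved about 1 px. I put that down to changed shadows, because the arm only passed well above it. I checked the tiffin only by eye in the final pictures.

The first two grasps failed. The first came up empty, and the second showed that the real fingertips sit about 33 mm above the reported tool point, so the fingers had closed over the top of the battery. It stayed in the rest each time, and the third grasp, set lower, held. While lowering the battery into the cradle, the tool force briefly reached about 32 N.

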